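# Send the urgent sample carrier down the chute

### The job

Send the urgent samples off: with the fingertips, nudge the red-lidded carrier across the deck to the doorway and push it end first through the hanging green flap, so that it slides down the chute into the tray behind. Then draw the hand back so that the flap swings fully shut. Do not pick up or lift the carrier, and leave the blue-lidded carrier and the things on the bench where they stand.

Things in the scene. Friction and masses are not known exactly. Their poses are not given: they have to be found in the camera images.
- hatch: Fixed hatch unit: white deck, wall with a doorway and green flap, chute and tray behind. Origin at bench level under the flap, midway across the doorway; x points through the doorway away from the deck (downstream), y left, z up. Nothing on the unit stands higher than 75 mm above the deck.
- deck (a point): Middle of the flat, slippery deck top, 70 mm above the bench. The deck runs from 250 mm in front of the flap right up to it (hatch x -250 to 0) and is 290 mm wide (y -145 to 145), with open sides and front.
- doorway (a point): Middle of the doorway at deck height, at the foot of the flap (hatch x = 0, z = 70 mm). The doorway is 110 mm wide, in a wall 12 mm thick whose top is 64 mm above the deck; a 7 mm steel hinge rod crosses it, its centre 66 mm above the deck.
- flap (a joint): Angle of the green flap (102 mm wide, 62 mm tall, 4 mm thick, 60 g), hinged on the rod at the top of the doorway. 0 = hanging shut; it swings only downstream, away from the deck (positive), up to 1.5 rad, and falls shut by its own weight.
- red_carrier: The urgent carrier: closed white plastic box with a red lid, 110 mm long (x), 56 mm wide (y), 40 mm tall, about 0.2 kg. Origin at the centre of its underside. It stands on the deck to one side of the doorway's middle line, its long axis (x) pointing roughly at the wall with the doorway.
- blue_carrier: The same box with a blue lid, standing on the deck on the other side of the doorway's middle line. Origin at the centre of its underside. To be left where it is.
- reagent: White round bottle, 60 mm across, 150 mm tall, loose on the bench; origin at the centre of its underside. Leave alone.
- jar: Amber jar, 60 mm across, 70 mm tall, loose on the bench; origin at the centre of its underside. Leave alone.
- beaker: Glass beaker, 70 mm across, 90 mm tall, loose on the bench; origin at the centre of its underside. Leave alone.
- tip_box: Orange box 120 x 80 x 50 mm, loose on the bench; origin at the centre of its underside. Leave alone.
- chute (a point): Top of the chute, at the deck's end: 10 mm past the flap, 70 mm above the bench. The chute, slippery steel 110 mm wide, goes down at 33 degrees to 100 mm past the flap; then a flat tray (floor 6 mm above the bench) runs to 276 mm past it. Side walls 85, end wall 60 mm above the bench. A carrier whose middle is pushed past the deck's end tips and slides down by itself.
There are look-alikes about, which are no part of the job. Leave any brown or turquoise look-alike of the red_carrier alone.

How it is judged:
By the outcome, as a careful person would: the job done as asked, in the order asked, and still so for the second after the job is handed in, with the robot touching nothing.
It also fails if it takes over 51 s, if anything falls off the work surface, if the arm or the gripper's body presses on something with over 40 N, if the wrist force passes 120 N, or if a joint passes its speed limit or range.

### The arm

A 6-joint arm with a two-finger parallel gripper is mounted at the origin on the work surface. World frame = base frame: x ahead of the robot, y to its left, z up, the work surface at z = 0. Lengths are in m, angles in degrees, forces in N, time in s.
With the tool pointing down it reaches from about 0.375 to 0.9 m from the base axis. Payload 3.1 kg.
Tool frame: the origin (TCP) lies between the finger pads; the fingertips stand 11 mm ahead of it and the grasp point (between the pads) lies 8 mm behind it; z points along the fingers, y is the direction in which the jaws open and shut (so a half turn about z gives the same grasp; the last joint's range is limited). The gripper opens to 87 mm and grips with 3 to 60 N. Pads are 19 mm wide; open, the fingers measure 117 mm over their backs; the gripper's body (75 mm by 190 mm) begins 51 mm behind the grasp point.
Start: joints at [-82.936, 30.224, 82.088, -0, 67.689, -10.227], TCP at [0.186, -0.597, 0.234] pointing down, gripper open.
Joint ranges: [-176.69, 176.69], [-43.24, 126.21], [12.49, 139.97], [-82, 262], [0, 151.66], [-163.58, 163.58]. Speed limits (degrees/s): [159.86, 159.86, 180, 180, 180, 180].

### API

Orientations are given as a 3x3 rotation matrix whose columns are the frame's x, y, z axes.
In Python, from rig import bot, vision gives the robot as it stands. The module is installed in compiled form; this text tells all that it offers.
- The arm moves only by the tool jog_arm, never from a script. Its argument "rows" is a list of rows, each an object with "dp": the shift along the tool's x, y, z in mm, a list of three; "turn": the turn, a rotation vector about the tool's x, y, z in degrees, a list of three; "grip": the opening, from 0 (shut) to 1 (fully open). A call has 1 to 10 rows; each row is the pose to reach, as a shift and turn from the pose commanded when the call began, along the tool's axes at that moment; what a row does not reach only later rows make up. A row lasts 1/10 s, in which the tool goes at most 50 mm and 8.59 degrees, less where a joint would pass 70% of its speed; a pose out of reach is approached as far as the arm can. A call with a gripper value outside its range is refused whole. The fingers move at their own pace and stop on an object; the grip force is fixed at half the most. Time passes only in rows, so rows that repeat a pose let the fingers close. It gives the time, the measured TCP pose, the force and the opening at its end, in the units of the state.
- bot.read_state(): the state, without advancing time (a new reading comes with each control period).
- vision.capture(name): name is "scene" or "top" or "wrist"; returns (picture, depth): 420x560x3 uint8, red, green, blue; 420x560 float32, m along the optical axis (not along the pixel's ray), 0 where there is no reading.
- vision.camera_info(name): a dict with "vertical_fov" (degrees; the focal length in pixels is half the picture's height over the tangent of half this angle, whatever the lens; pixels are square), "cx", "cy" (the principal point, pixels), "position" and "rotation" of the camera in the world. Camera axes: x right, y down, z forward; pixel columns grow to the right and rows downward; lengths in m; the calibration is good to about 2 mm. The wrist camera is an equidistant fisheye: a pixel r from the principal point sees the ray r / f radians off the axis. A picture is of the moment at which its call begins: read the wrist's pose just before it. camera_info takes no time and is no camera call; for the wrist camera it gives the pose at the moment of the call.
- bot.hand_in(): hands the job in, once; it reports no verdict.
The state is a dict: "time_s": time; "joint_positions": joint angles; "qvel": joint speeds; "tau": joint torques, N m; "position": TCP position; "tcp_rot": TCP orientation; "force": force on the tool from outside, world axes, zero at the start; "moment": the same for the moment, N m; "opening": opening from 0.0 (shut) to 1.0 (fully open).
Only numpy, scipy, OpenCV 4.12 (cv2) and the standard library are available. Lean on these libraries where they do the work, as an engineer would, in place of code of your own. Each camera call takes 0.05 s, during which the arm holds its last target.

## Working session

There is one attempt and no reset: what is moved stays moved. The work goes in short steps, Python scripts to look and compute and a tool call to move; the robot and the scene stay as the last step left them, time stands still between calls to the robot, and variables do not carry over. Pictures are saved under pics/ and viewed, and the job is handed in when it is done.

Besides the shell and the picture viewer there is one more tool, called after "Emit:" as name(argument=value, ...) on one line, values as JSON. jog_arm: Moves the arm, as the interface text tells. Its arguments: {"type":"object","properties":{"rows":{"type":"array"}},"required":["rows"]}

```bash
mkdir -p pics; cat > h.py <<'E'
import numpy as np, cv2
from rig import bot, vision
def cap(n,tag):
    info=vision.camera_info(n); p,d=vision.capture(n)
    cv2.imwrite(f'pics/{tag}.png',cv2.cvtColor(p,cv2.COLOR_RGB2BGR)); np.savez(f'{tag}.npz',p=p,d=d,**{k:np.array(v) for k,v in info.items()})
    return p,d,info
def world(d,info,us,vs):
    f=d.shape[0]/2/np.tan(np.radians(float(info['vertical_fov']))/2)
    z=d[vs,us]; P=np.stack([(us-float(info['cx']))/f*z,(vs-float(info['cy']))/f*z,z],-1)
    return P@np.array(info['rotation']).T+np.array(info['position'])
E
python3 - <<'E'
from h import *
for n in('scene','top'):
    p,d,i=cap(n,n+'0'); print(n,i)
print(bot.read_state())
E
```

```text
scene {'vertical_fov': 56.2757562498077, 'cx': 281.29729212782956, 'cy': 207.5881435336356, 'position': array([1.55032419, 0.07833152, 0.7377884 ]), 'rotation': array([[-0.06286515,  0.54095704, -0.83869747],
       [ 0.99802058,  0.03550588, -0.05190615],
       [ 0.0016997 , -0.84030043, -0.54211835]])}
top {'vertical_fov': 47.4717321150913, 'cx': 275.67521031374486, 'cy': 217.19975259618448, 'position': array([0.48802751, 0.00369695, 1.554105  ]), 'rotation': array([[ 0.01577485, -0.99918449,  0.03716856],
       [-0.99969334, -0.01505139,  0.01966429],
       [-0.01908881, -0.03746736, -0.99911552]])}
{'time_s': 0.1, 'joint_positions': array([-8.29355520e+01,  3.02729130e+01,  8.21503175e+01, -9.03300422e-04,
        6.76883359e+01, -1.02279837e+01]), 'qvel': array([ 0.02563532, -0.10110071, -0.25978827, -0.05186514,  0.12033896,
       -0.04546581]), 'tau': array([-4.78220918e-04, -4.40984094e+01, -1.77151501e+01,  6.34175702e-02,
        5.33786276e-02, -4.06119375e-05]), 'position': array([ 0.18571673, -0.59609484,  0.23267018]), 'tcp_rot': array([[ 9.54798331e-01,  2.97254240e-01, -2.53952223e-04],
       [ 2.97254164e-01, -9.54796436e-01,  1.93062339e-03],
       [ 3.31413313e-04, -1.91884435e-03, -9.99998104e-01]]), 'force': array([-0.01805536, -0.24864696, -0.57804578]), 'moment': array([0.04183653, 0.01109991, 0.00122301]), 'opening': 0.9990542767409706}
```

View pics/top0.png

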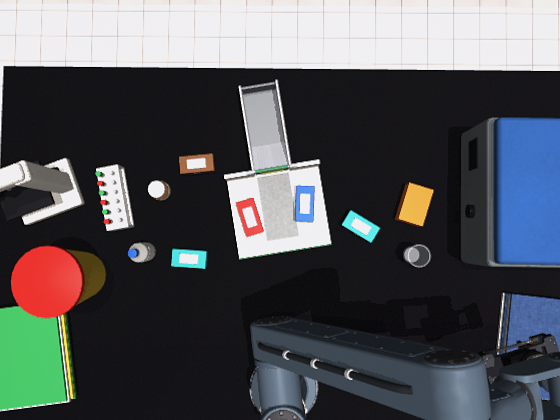

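View pics/scene0.png

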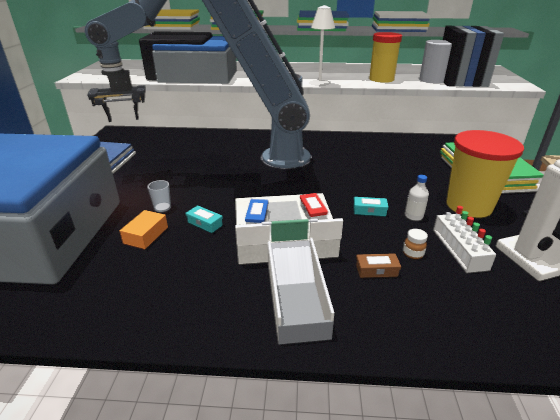

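Top view: the red-lidded carrier is on the deck at (249,217), the blue one at (305,204) and the flap and wall around (272,168). Possible look-alikes are brown at (197,163) and turquoise at (189,258) and (361,226), all on the bench. I choose (249,217), also seen in the scene view at (314,204). Next I measure.

```bash
cat > m.py <<'E'
from h import *
def lid(tag,col,box):
    z=np.load(tag+'.npz'); p=z['p'];d=z['d']
    hsv=cv2.cvtColor(p,cv2.COLOR_RGB2HSV);H,S,V=[hsv[...,k].astype(int) for k in range(3)]
    m={'red':((H<6)|(H>174)),'blue':(H>100)&(H<125),'green':(H>60)&(H<95)}[col]&(S>110)&(V>60)
    b=np.zeros_like(m);u0,v0,u1,v1=box;b[v0:v1,u0:u1]=1;m&=b
    vs,us=np.nonzero(m); return world(d,z,us,vs),us,vs
def rect(P):
    zt=np.median(P[:,2]); Q=P[abs(P[:,2]-zt)<.008]
    c,s,a=cv2.minAreaRect((Q[:,:2]*1000).astype(np.float32))
    return zt,c,s,a
E
python3 - <<'E'
from m import *
for tag,bx in(('top0',{'red':(225,185,265,250),'blue':(290,175,325,235),'green':(240,155,310,180)}),('scene0',{'red':(290,185,335,225),'blue':(240,190,275,225),'green':(265,215,315,245)})):
    for c,b in bx.items():
        P,us,vs=lid(tag,c,b); print(tag,c,len(P),rect(P),P.min(0).round(3),P.max(0).round(3))
# deck corners in top via scene
z=np.load('top0.npz')
pts=np.array([[229,180],[240,257],[329,242],[318,170],[275,225],[272,200],[264,140],[262,100]])
print(world(z['d'],z,pts[:,0],pts[:,1]).round(4))
p=cv2.imread('pics/top0.png')[145:270,210:340]; cv2.imwrite('pics/crop.png',cv2.resize(p,None,fx=5,fy=4.7,interpolation=cv2.INTER_CUBIC))
E
```

```text
top0 red 437 (np.float64(0.11034321984841555), (542.3055419921875, 112.04400634765625), (108.5882797241211, 55.178096771240234), 18.467952728271484) [0.484 0.004 0.067] [0.602 0.154 1.554]
top0 blue 434 (np.float64(0.11013107632047414), (584.890380859375, -53.184635162353516), (106.84481811523438, 54.68730926513672), 0.43937984108924866) [ 0.488 -0.081  0.101] [0.638 0.004 1.554]
top0 green 61 (np.float64(0.1409265893059326), (684.695556640625, 46.140438079833984), (8.071166038513184, 94.36830139160156), 9.696615219116211) [0.674 0.    0.135] [0.697 0.092 0.149]
scene0 red 305 (np.float64(0.10949280005921092), (547.6156005859375, 111.7071304321289), (111.49747467041016, 53.7064208984375), 18.217634201049805) [0.308 0.072 0.003] [1.55  0.152 0.738]
scene0 blue 292 (np.float64(0.1095909630189626), (589.725830078125, -53.29768753051758), (54.87957000732422, 111.8973388671875), 88.72760009765625) [ 0.534 -0.082  0.095] [1.55  0.078 0.738]
  return _methods._mean(a, axis=axis, dtype=dtype,
  ret = ret.dtype.type(ret / rcount)
Traceback (most recent call last):
ValueError: zero-size array to reduction operation minimum which has no identity
```

```bash
python3 - <<'E'
from m import *
for tag in('top0','scene0'):
    z=np.load(tag+'.npz'); vs,us=np.mgrid[0:420,0:560]; P=world(z['d'],z,us.ravel(),vs.ravel())
    ok=(P[:,0]>.38)&(P[:,0]<1.0)&(abs(P[:,1]-.03)<.2)&(z['d'].ravel()>0)
    Q=P[ok&(P[:,2]>.060)&(P[:,2]<.115)&(P[:,0]<.70)]
    m=ok&(abs(P[:,2]-.07)<.006); print(tag,m.sum(),np.median(P[m,2]))
    Q=P[ok&(P[:,2]>.064)&(P[:,2]<.115)&(P[:,0]<.69)]; print('deckrect',cv2.minAreaRect((Q[:,:2]*1000).astype(np.float32)), cv2.boxPoints(cv2.minAreaRect((Q[:,:2]*1000).astype(np.float32))).round(0).tolist())
    W=P[ok&(P[:,2]>.125)&(P[:,2]<.15)&(P[:,0]>.6)]; r=cv2.minAreaRect((W[:,:2]*1000).astype(np.float32));print('wall',len(W),r,np.median(W[:,2]),cv2.boxPoints(r).round(0).tolist())
    T=P[ok&(P[:,2]>.03)&(P[:,0]>.71)&(P[:,2]<.095)]; r=cv2.minAreaRect((T[:,:2]*1000).astype(np.float32));print('tray',r,cv2.boxPoints(r).round(0).tolist())
z=np.load('scene0.npz')
p=cv2.imread('pics/top0.png')[145:270,210:340]; cv2.imwrite('pics/crop.png',cv2.resize(p,None,fx=5,fy=4.7,interpolation=cv2.INTER_CUBIC))
p=cv2.imread('pics/scene0.png')[170:350,220:360]; cv2.imwrite('pics/crop2.png',cv2.resize(p,None,fx=3.3,fy=3.3,interpolation=cv2.INTER_CUBIC))
E
```

```text
top0 5606 0.07039602612183837
deckrect ((567.2662353515625, 26.787857055664062), (266.5776672363281, 290.2913513183594), 10.084322929382324) [[411.0, 146.0], [461.0, -139.0], [724.0, -93.0], [673.0, 193.0]]
wall 380 ((684.5234985351562, 46.90855407714844), (13.169407844543457, 288.70428466796875), 9.87646484375) 0.13646794044505295 [[653.0, 188.0], [703.0, -96.0], [716.0, -94.0], [666.0, 190.0]]
tray ((832.0269775390625, 73.8616943359375), (267.20050048828125, 121.97052001953125), 10.076420783996582) [[690.0, 111.0], [711.0, -10.0], [974.0, 37.0], [953.0, 157.0]]
scene0 1826 0.070187122665342
deckrect ((569.770263671875, 26.796783447265625), (264.14910888671875, 289.932373046875), 10.010611534118652) [[415.0, 147.0], [465.0, -139.0], [725.0, -93.0], [675.0, 193.0]]
wall 579 ((688.89208984375, 47.200042724609375), (16.77907371520996, 286.6047668457031), 10.451509475708008) 0.1335685734108477 [[655.0, 187.0], [707.0, -95.0], [723.0, -92.0], [671.0, 190.0]]
tray ((833.6685791015625, 31.038475036621094), (286.9123229980469, 206.44674682617188), 9.939045906066895) [[675.0, 108.0], [710.0, -95.0], [993.0, -46.0], [957.0, 157.0]]
```

View pics/crop.png

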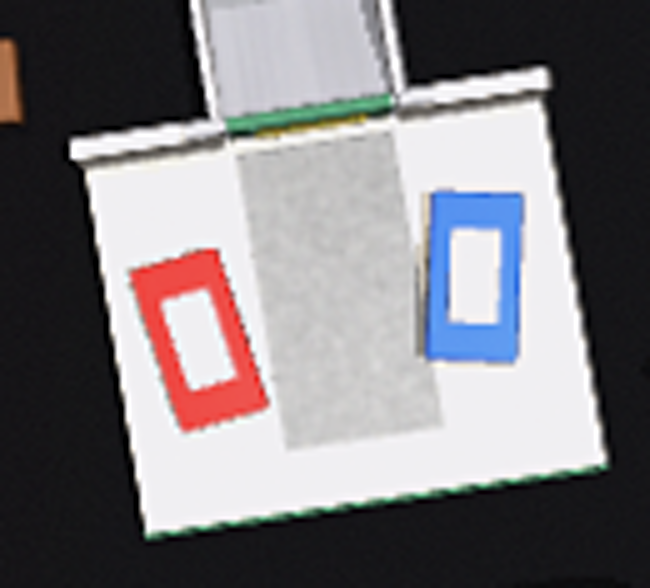

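View pics/crop2.png

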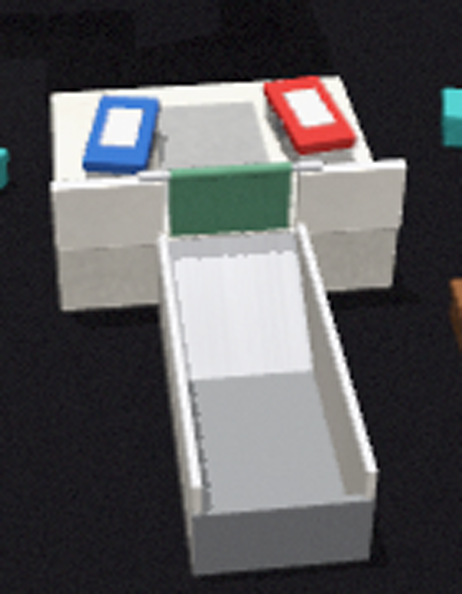

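The red choice is confirmed: in the crop it is the red lid on the deck, left of the grey strip. Both views agree that the lid is at z≈0.110 and the deck at 0.070. The hatch origin is at about (0.684, 0.047) with a yaw of 10°. Red is at hatch (-126, +88) with +8.4° relative yaw. My plan has two stages:
1. Push red sideways with two fingertips, while squaring it up.
2. Push it from behind through the flap.

Emit:
jog_arm(rows=[{"dp": [30,-25,0],"turn": [0,0,-6],"grip": 0.6},{"dp": [65,-50,0],"turn": [0,0,-14],"grip": 0.6},{"dp": [100,-80,0],"turn": [0,0,-22],"grip": 0.6},{"dp": [135,-105,0],"turn": [0,0,-30],"grip": 0.6},{"dp": [170,-135,0],"turn": [0,0,-38],"grip": 0.6},{"dp": [205,-160,0],"turn": [0,0,-46],"grip": 0.6},{"dp": [240,-190,0],"turn": [0,0,-54],"grip": 0.6},{"dp": [275,-220,0],"turn": [0,0,-62],"grip": 0.6},{"dp": [305,-245,0],"turn": [0,0,-69],"grip": 0.6},{"dp": [326,-261,0],"turn": [0,0,-75],"grip": 0.6}])

```text
time_s: 1.1
position: [0.42, -0.2477, 0.2333]
tcp_rot: [[-0.046, 0.999, -0.001], [0.999, 0.046, 0.001], [0.002, -0.001, -1.0]]
force: [-0.0, -0.3, 0.3]
opening: 0.599
```

```bash
cat > g.py <<'E'
import sys
from h import *
from scipy.spatial.transform import Rotation as R
s=bot.read_state(); p=s['position'];M=s['tcp_rot']
print('t',s['time_s'],'pos',p.round(4),'yaw',np.degrees(np.arctan2(M[1,0],M[0,0])).round(2),'F',s['force'].round(1),'open',round(s['opening'],2))
def hatch(w): 
    a=np.radians(10);d=np.array(w[:2])-[.684,.047];return (1000*np.array([d@[np.cos(a),np.sin(a)],d@[-np.sin(a),np.cos(a)]])).round(1)
print('hatch',hatch(p))
def go(x,y,z,yaw):
    a=np.radians(yaw);T=np.array([[np.cos(a),np.sin(a),0],[np.sin(a),-np.cos(a),0],[0,0,-1]])
    print('dp',(1000*M.T@(np.array([x,y,z])-p)).round(1),'turn',np.degrees(R.from_matrix(M.T@T).as_rotvec()).round(1))
def hgo(hx,hy,z,hyaw):
    a=np.radians(10); go(.684+(hx*np.cos(a)-hy*np.sin(a))/1000,.047+(hx*np.sin(a)+hy*np.cos(a))/1000,z,hyaw+10)
E
python3 - <<'E'
from g import *
go(.525,.171,.234,108.4)
E
```

```text
t 1.1 pos [ 0.42   -0.2477  0.2333] yaw 92.66 F [-0.  -0.3  0.3] open 0.6
hatch [-311.2 -244.4]
dp [ 4.134e+02  1.243e+02 -2.000e-01] turn [ -0.   -0.1 -15.7]
```

Emit:
jog_arm(rows=[{"dp": [40,12,0],"turn": [0,0,-2],"grip": 0.6},{"dp": [85,25,0],"turn": [0,0,-4],"grip": 0.6},{"dp": [130,38,0],"turn": [0,0,-6],"grip": 0.6},{"dp": [175,52,0],"turn": [0,0,-8],"grip": 0.6},{"dp": [220,66,0],"turn": [0,0,-10],"grip": 0.6},{"dp": [265,80,0],"turn": [0,0,-12],"grip": 0.6},{"dp": [310,93,0],"turn": [0,0,-14],"grip": 0.6},{"dp": [355,107,0],"turn": [0,0,-15],"grip": 0.6},{"dp": [390,117,0],"turn": [0,0,-15.7],"grip": 0.6},{"dp": [413,124,0],"turn": [0,0,-15.7],"grip": 0.6}])

```text
time_s: 2.1
position: [0.5268, 0.1698, 0.2332]
tcp_rot: [[-0.311, 0.95, -0.0], [0.95, 0.311, 0.0], [0.001, -0.0, -1.0]]
force: [-0.6, 0.2, 0.1]
opening: 0.598
```

```bash
python3 - <<'E'
from g import *
cap('wrist','w1'); cap('top','top1')
go(.525,.171,.094,108.4)
E
```

```text
t 2.1 pos [0.5268 0.1698 0.2332] yaw 108.15 F [-0.6  0.2  0.1] open 0.6
hatch [-133.5  148.3]
dp [  1.6  -1.3 139.2] turn [-0.  -0.  -0.3]
```

View pics/w1.png

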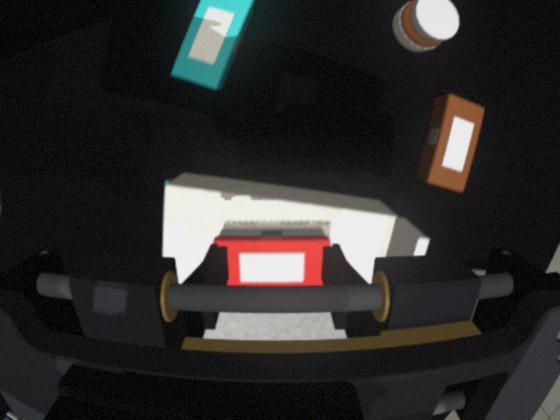

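The wrist view shows the red lid at (272,262), centred between the fingertips (210 and 340), with the deck's left edge at about row 190. I descend beside it.

Emit:
jog_arm(rows=[{"dp": [1,-1,25],"turn": [0,0,0],"grip": 0.6},{"dp": [2,-1,60],"turn": [0,0,0],"grip": 0.6},{"dp": [2,-1,95],"turn": [0,0,0],"grip": 0.6},{"dp": [2,-1,120],"turn": [0,0,0],"grip": 0.6},{"dp": [2,-1,133],"turn": [0,0,0],"grip": 0.6},{"dp": [2,-1,139],"turn": [0,0,0],"grip": 0.6},{"dp": [2,-1,139],"turn": [0,0,0],"grip": 0.6}])

```text
time_s: 2.9
position: [0.5253, 0.1681, 0.0944]
tcp_rot: [[-0.308, 0.951, -0.001], [0.951, 0.308, -0.0], [-0.0, -0.001, -1.0]]
force: [0.4, 0.9, 0.3]
opening: 0.597
```

```bash
python3 - <<'E'
from g import *
cap('wrist','w2'); cap('scene','scene2')
p=cv2.imread('pics/scene2.png')[130:300,200:400]; cv2.imwrite('pics/s2c.png',cv2.resize(p,None,fx=3,fy=3,interpolation=cv2.INTER_CUBIC))
E
```

```text
t 2.9 pos [0.5253 0.1681 0.0944] yaw 107.96 F [0.4 0.9 0.3] open 0.6
hatch [-135.2  146.8]
```

View pics/w2.png

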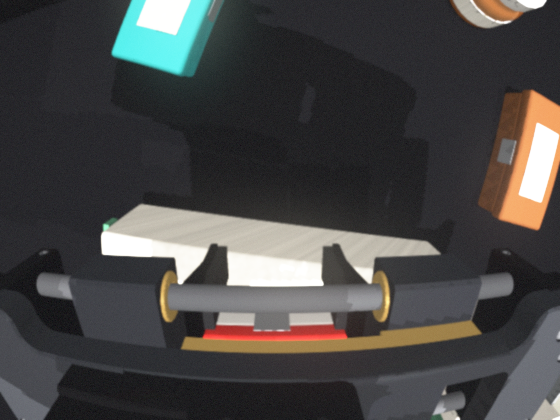

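View pics/s2c.png

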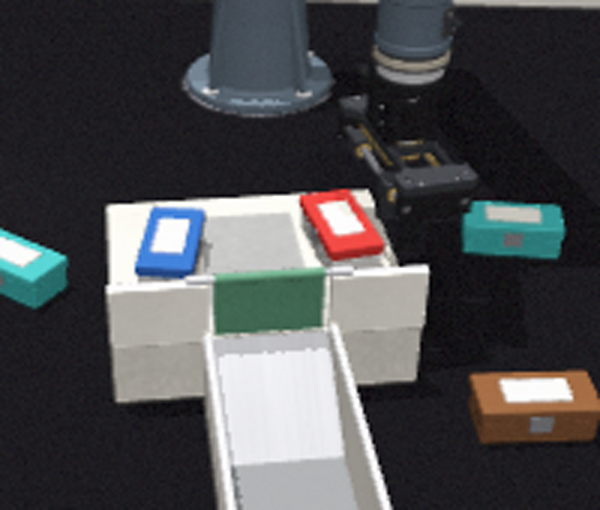

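```bash
python3 - <<'E'
from g import *
for t in((-130,100,.094,95),(-127,60,.094,91),(-127,40,.094,90)): hgo(*t)
E
```

```text
t 3.0 pos [0.5262 0.1685 0.0956] yaw 107.98 F [-0.7 -0.5  0.5] open 0.6
hatch [-134.3  147. ]
dp [-47.2  -2.2   1.6] turn [0.1 0.  3. ]
dp [-87.2  -4.8   1.6] turn [0.1 0.  7. ]
dp [-107.    -7.6    1.6] turn [0.1 0.  8. ]
```

Emit:
jog_arm(rows=[{"dp": [-8,0,1],"turn": [0,0,0],"grip": 0.6},{"dp": [-16,0,1],"turn": [0,0,0],"grip": 0.6},{"dp": [-22,0,1],"turn": [0,0,0],"grip": 0.6},{"dp": [-28,-1,1],"turn": [0,0,0.5],"grip": 0.6},{"dp": [-35,-1,1],"turn": [0,0,1.2],"grip": 0.6},{"dp": [-43,-2,1],"turn": [0,0,2],"grip": 0.6},{"dp": [-51,-2,1],"turn": [0,0,3],"grip": 0.6},{"dp": [-59,-3,1],"turn": [0,0,4],"grip": 0.6},{"dp": [-66,-3,1],"turn": [0,0,5],"grip": 0.6},{"dp": [-71,-4,1],"turn": [0,0,6],"grip": 0.6}])

```text
time_s: 4.0
position: [0.5438, 0.0991, 0.0935]
tcp_rot: [[-0.206, 0.979, 0.0], [0.979, 0.206, -0.0], [-0.0, 0.0, -1.0]]
force: [0.3, -0.7, 0.2]
opening: 0.602
```

```bash
cat >> m.py <<'E'
def track(tag):
    import g
    cap('scene',tag)
    for c,box in(('red',(200,150,360,300)),('blue',(225,180,290,235))):
        P,us,vs=lid(tag,c,box); P=P[(P[:,2]>.09)&(P[:,2]<.13)]
        zt,ce,s,a=rect(P); a=a-10
        while a>45:a-=90
        while a<-45:a+=90
        print(c,'hatch',g.hatch(np.array(ce)/1000),'z',round(zt,3),'size',np.round(s,0),'relyaw',round(a,1))
    p=cv2.imread(f'pics/{tag}.png')[130:300,200:400]; cv2.imwrite(f'pics/{tag}c.png',cv2.resize(p,None,fx=3,fy=3,interpolation=cv2.INTER_CUBIC))
E
python3 - <<'E'
from m import *
track('scene3')
import g; g.hgo(-127,40,.094,90)
E
```

```text
t 4.0 pos [0.5438 0.0991 0.0935] yaw 101.88 F [ 0.3 -0.7  0.2] open 0.6
hatch [-129.    75.6]
red hatch [-124.6   37.6] z 0.11 size [112.  56.] relyaw 2.8
blue hatch [-109.   -82.2] z 0.11 size [ 55. 111.] relyaw -11.6
dp [-35.7   0.8  -0.5] turn [0.  0.  1.9]
```

View pics/scene3c.png

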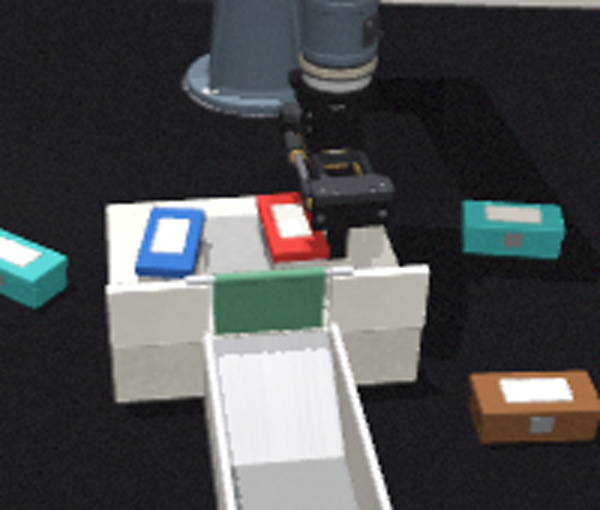

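Red is sliding squarely against the fingers, now at hatch y +38 with 2.8° yaw. I push the last 35 mm slowly.

Emit:
jog_arm(rows=[{"dp": [-5,0,-0.5],"turn": [0,0,0.4],"grip": 0.6},{"dp": [-10,0,-0.5],"turn": [0,0,0.8],"grip": 0.6},{"dp": [-15,0,-0.5],"turn": [0,0,1.2],"grip": 0.6},{"dp": [-20,0,-0.5],"turn": [0,0,1.6],"grip": 0.6},{"dp": [-24,0,-0.5],"turn": [0,0,1.9],"grip": 0.6},{"dp": [-28,0,-0.5],"turn": [0,0,2],"grip": 0.6},{"dp": [-31,0,-0.5],"turn": [0,0,2],"grip": 0.6},{"dp": [-33,0,-0.5],"turn": [0,0,2],"grip": 0.6},{"dp": [-35,0,-0.5],"turn": [0,0,2],"grip": 0.6},{"dp": [-35,0,-0.5],"turn": [0,0,2],"grip": 0.6}])

```text
time_s: 5.05
position: [0.5508, 0.0654, 0.094]
tcp_rot: [[-0.173, 0.985, 0.0], [0.985, 0.173, -0.0], [-0.0, 0.0, -1.0]]
force: [0.5, -0.0, -0.5]
opening: 0.6
```

```bash
python3 - <<'E'
from m import *
track('scene4')
import g; g.hgo(-127,75,.094,90)
E
```

```text
t 5.05 pos [0.5508 0.0654 0.094 ] yaw 99.98 F [ 0.5 -0.  -0.5] open 0.6
hatch [-128.    41.2]
red hatch [-124.3    3.5] z 0.11 size [114.  56.] relyaw 1.2
blue hatch [-110.1  -82.6] z 0.11 size [ 54. 108.] relyaw -10.9
dp [33.8  1.   0. ] turn [ 0.  0. -0.]
```

View pics/scene4c.png

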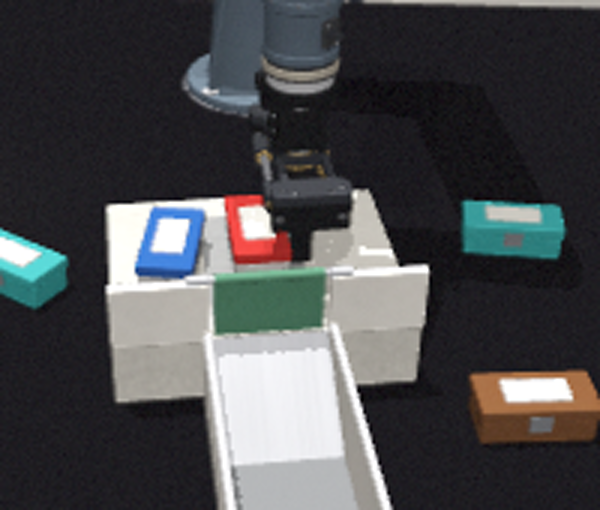

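Red is at hatch (-124, +3.5), square to the door within about 1°. Blue has not moved. I back off, lift and go round behind the carrier.

Emit:
jog_arm(rows=[{"dp": [15,0,0],"turn": [0,0,0],"grip": 0.6},{"dp": [35,0,0],"turn": [0,0,0],"grip": 0.6},{"dp": [40,0,-30],"turn": [0,0,0],"grip": 0.6},{"dp": [40,0,-65],"turn": [0,0,6],"grip": 0.45},{"dp": [35,-20,-80],"turn": [0,0,14],"grip": 0.3},{"dp": [20,-45,-80],"turn": [0,0,22],"grip": 0.3},{"dp": [5,-70,-80],"turn": [0,0,30],"grip": 0.3},{"dp": [-10,-90,-80],"turn": [0,0,38],"grip": 0.3},{"dp": [-25,-100,-80],"turn": [0,0,46],"grip": 0.3},{"dp": [-38,-105,-80],"turn": [0,0,54],"grip": 0.3}])

```text
time_s: 6.1
position: [0.4523, 0.0105, 0.1741]
tcp_rot: [[0.699, 0.716, -0.001], [0.716, -0.699, 0.0], [-0.0, -0.001, -1.0]]
force: [0.1, -0.6, 0.2]
opening: 0.305
```

```bash
python3 - <<'E'
from m import *
track('scene5')
import g; g.hgo(-218,3,.174,0);g.hgo(-218,3,.093,0)
E
```

```text
t 6.1 pos [0.4523 0.0105 0.1741] yaw 45.68 F [ 0.1 -0.6  0.2] open 0.3
hatch [-234.5    4.3]
red hatch [-127.     3.3] z 0.11 size [118.  55.] relyaw -1.0
blue hatch [-111.5  -82. ] z 0.11 size [ 55. 112.] relyaw -11.5
dp [12.7 10.7  0.1] turn [-0.1  0.  35.7]
dp [12.7 10.8 81.1] turn [-0.1  0.  35.7]
```

Emit:
jog_arm(rows=[{"dp": [2,2,0],"turn": [0,0,8],"grip": 0.3},{"dp": [5,4,0],"turn": [0,0,16],"grip": 0.3},{"dp": [8,6,10],"turn": [0,0,24],"grip": 0.3},{"dp": [10,9,30],"turn": [0,0,32],"grip": 0.3},{"dp": [12,10,50],"turn": [0,0,35.7],"grip": 0.3},{"dp": [12,10,66],"turn": [0,0,35.7],"grip": 0.3},{"dp": [12,10,76],"turn": [0,0,35.7],"grip": 0.3},{"dp": [12,10,81],"turn": [0,0,35.7],"grip": 0.3},{"dp": [12,10,81],"turn": [0,0,35.7],"grip": 0.3}])

```text
time_s: 7.05
position: [0.4692, 0.0122, 0.0927]
tcp_rot: [[0.984, 0.18, -0.001], [0.18, -0.984, 0.0], [-0.001, -0.0, -1.0]]
force: [-0.1, -0.6, 0.2]
opening: 0.298
```

```bash
python3 - <<'E'
from m import *
track('scene6')
cap('top','top6'); cap('wrist','w6')
z=np.load('top6.npz')
P,us,vs=lid('top6','red',(225,175,325,250)); print(rect(P),len(P))
import g; g.hgo(-140,3,.093,0)
p=cv2.imread('pics/top6.png')[145:270,210:340]; cv2.imwrite('pics/top6c.png',cv2.resize(p,None,fx=4,fy=4))
E
```

```text
t 7.05 pos [0.4692 0.0122 0.0927] yaw 10.36 F [-0.1 -0.6  0.2] open 0.3
hatch [-217.6    3. ]
red hatch [-126.3    3.3] z 0.11 size [111.  55.] relyaw 0.2
blue hatch [-109.9  -82.1] z 0.11 size [ 54. 112.] relyaw -11.9
(np.float64(0.11020572359699399), (558.4083862304688, 29.07910919189453), (102.44119262695312, 54.92011642456055), 10.281463623046875) 375
dp [77.6  0.5 -0.4] turn [-0.   0.   0.4]
```

View pics/top6c.png

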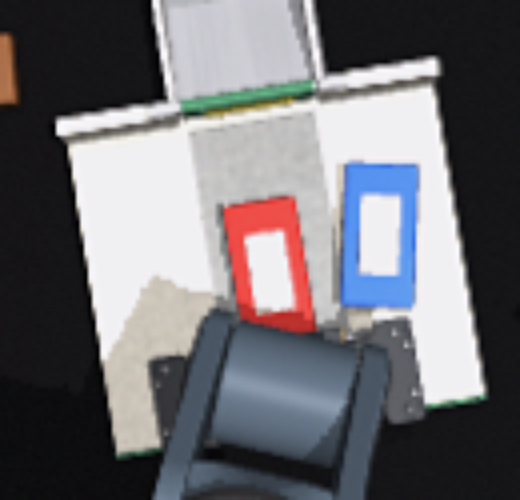

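View pics/scene6c.png

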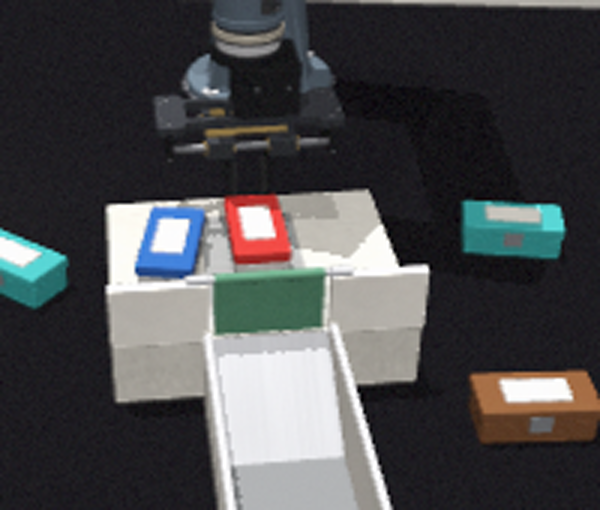

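The carrier is centred and square to the doorway, with two fingertips behind its end. I push up to the flap.

Emit:
jog_arm(rows=[{"dp": [10,0,-0.4],"turn": [0,0,0.4],"grip": 0.3},{"dp": [20,0,-0.4],"turn": [0,0,0.4],"grip": 0.3},{"dp": [28,0,-0.4],"turn": [0,0,0.4],"grip": 0.3},{"dp": [37,0,-0.4],"turn": [0,0,0.4],"grip": 0.3},{"dp": [46,0,-0.4],"turn": [0,0,0.4],"grip": 0.3},{"dp": [55,0,-0.4],"turn": [0,0,0.4],"grip": 0.3},{"dp": [64,0,-0.4],"turn": [0,0,0.4],"grip": 0.3},{"dp": [72,0,-0.4],"turn": [0,0,0.4],"grip": 0.3},{"dp": [79,0,-0.4],"turn": [0,0,0.4],"grip": 0.3},{"dp": [83,0,-0.4],"turn": [0,0,0.4],"grip": 0.3}])

```text
time_s: 8.2
position: [0.5519, 0.0265, 0.0934]
tcp_rot: [[0.985, 0.172, 0.0], [0.172, -0.985, -0.0], [0.0, 0.0, -1.0]]
force: [0.1, 0.7, -0.0]
opening: 0.298
```

```bash
python3 - <<'E'
from m import *
track('scene7')
import g; g.hgo(-55,2,.094,0)
E
```

```text
t 8.2 pos [0.5519 0.0265 0.0934] yaw 9.9 F [ 0.1  0.7 -0. ] open 0.3
hatch [-133.6    2.8]
red hatch [-80.6   3.9] z 0.11 size [82. 56.] relyaw -0.7
blue hatch [-110.2  -82. ] z 0.109 size [ 55. 109.] relyaw -11.9
dp [78.6  0.6 -0.5] turn [ 0.  -0.  -0.1]
```

View pics/scene7c.png

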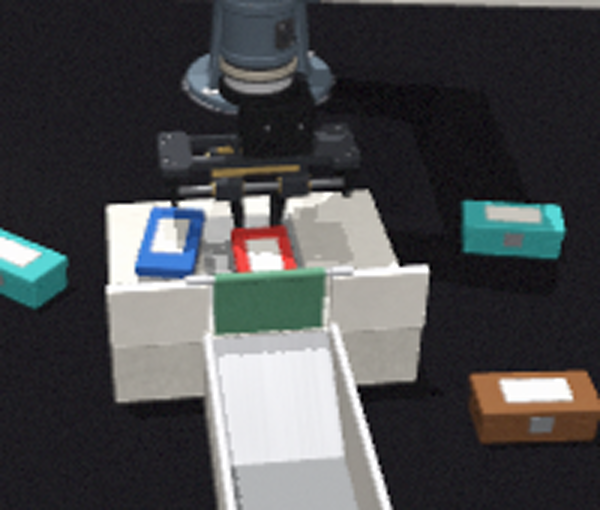

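Still centred, blue unmoved, force near zero. I push on through the flap.

Emit:
jog_arm(rows=[{"dp": [6,0,-0.5],"turn": [0,0,0],"grip": 0.3},{"dp": [13,0,-0.5],"turn": [0,0,0],"grip": 0.3},{"dp": [20,0,-0.5],"turn": [0,0,0],"grip": 0.3},{"dp": [27,0,-0.5],"turn": [0,0,0],"grip": 0.3},{"dp": [34,0,-0.5],"turn": [0,0,0],"grip": 0.3},{"dp": [41,0,-0.5],"turn": [0,0,0],"grip": 0.3},{"dp": [47,0,-0.5],"turn": [0,0,0],"grip": 0.3},{"dp": [53,0,-0.5],"turn": [0,0,0],"grip": 0.3},{"dp": [57,0,-0.5],"turn": [0,0,0],"grip": 0.3},{"dp": [60,0,-0.5],"turn": [0,0,0],"grip": 0.3}])

```text
time_s: 9.25
position: [0.6105, 0.0368, 0.0939]
tcp_rot: [[0.985, 0.172, -0.0], [0.172, -0.985, -0.0], [-0.0, -0.0, -1.0]]
force: [-1.8, 0.0, 0.7]
opening: 0.3
```

```bash
python3 - <<'E'
from m import *
track('scene8')
import g; g.hgo(-40,2,.094,0)
E
```

```text
t 9.25 pos [0.6105 0.0368 0.0939] yaw 9.89 F [-1.8  0.   0.7] open 0.3
hatch [-74.1   2.8]
red hatch [-53.    4.1] z 0.11 size [20. 55.] relyaw -0.7
blue hatch [-109.9  -82.3] z 0.11 size [ 54. 109.] relyaw -11.2
dp [34.1  0.7 -0.1] turn [-0.   0.  -0.1]
```

View pics/scene8c.png

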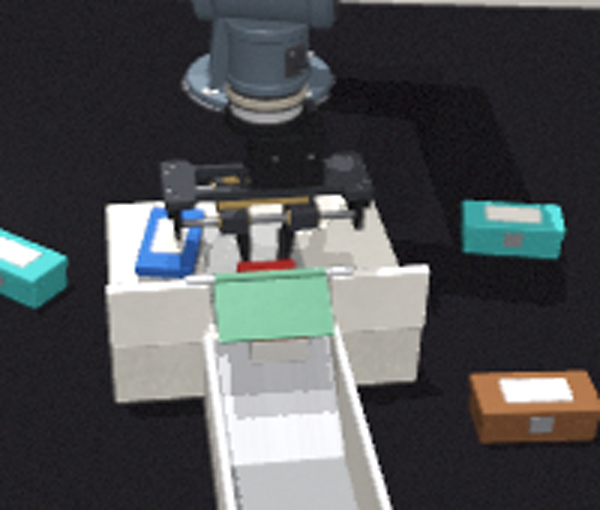

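The flap is swinging open, with the carrier's nose through at (278,350). Before the gripper comes over the wall I check the height of its hanging parts.

```bash
python3 - <<'E'
from m import *
import g
z=np.load('scene8.npz'); vs,us=np.mgrid[185:220,250:325]; us=us.ravel();vs=vs.ravel(); P=world(z['d'],z,us,vs)
c=z['p'][vs,us].max(1); H=np.array([g.hatch(q) for q in P])
for u in range(252,326,4):
    k=(us==u)&(c<75)&(P[:,2]>.085)&(H[:,0]>-130)&(H[:,0]<-20)
    if k.any(): i=np.nonzero(k)[0][P[k,2].argmin()]; print(u,vs[i],P[i,2].round(3),H[i])
E
```

```text
t 9.3 pos [0.6111 0.0369 0.094 ] yaw 9.89 F [0.5 0.3 0.6] open 0.3
hatch [-73.6   2.7]
256 202 0.18 [-35.  -86.6]
260 205 0.169 [-36.4 -76.1]
264 198 0.189 [-38.1 -64.7]
268 188 0.188 [-92.7 -49.5]
272 199 0.166 [-68.6 -40.7]
276 207 0.16 [-36.5 -32.8]
280 215 0.115 [-62.9 -18.9]
284 195 0.189 [-48.4  -9.6]
288 195 0.188 [-49.4   1.5]
292 195 0.189 [-45.7  11.9]
296 215 0.112 [-62.6  27. ]
300 205 0.16 [-38.1  33.5]
304 205 0.162 [-34.8  44. ]
308 194 0.188 [-47.8  56.3]
312 194 0.188 [-47.2  67.3]
316 199 0.156 [-71.8  84.6]
320 203 0.163 [-37.6  88.9]
324 195 0.186 [-42.3  99.7]
```

Everything but the fingers stays at or above 0.155 m, clear of the 0.145 m maximum for the unit. I continue.

Emit:
jog_arm(rows=[{"dp": [5,0,0],"turn": [0,0,0],"grip": 0.3},{"dp": [10,0,0],"turn": [0,0,0],"grip": 0.3},{"dp": [15,0,0],"turn": [0,0,0],"grip": 0.3},{"dp": [20,0,0],"turn": [0,0,0],"grip": 0.3},{"dp": [25,0,0],"turn": [0,0,0],"grip": 0.3},{"dp": [29,0,0],"turn": [0,0,0],"grip": 0.3},{"dp": [32,0,0],"turn": [0,0,0],"grip": 0.3},{"dp": [32,0,0],"turn": [0,0,0],"grip": 0.3}])

```text
time_s: 10.1
position: [0.6422, 0.0423, 0.0939]
tcp_rot: [[0.985, 0.172, 0.001], [0.172, -0.985, -0.0], [0.001, 0.0, -1.0]]
force: [-0.0, -0.3, -0.5]
opening: 0.3
```

```bash
python3 - <<'E'
from m import *
import g
cap('scene','scene9')
p=cv2.imread('pics/scene9.png')[150:350,200:400]; cv2.imwrite('pics/scene9c.png',cv2.resize(p,None,fx=3,fy=3,interpolation=cv2.INTER_CUBIC))
E
```

```text
t 10.1 pos [0.6422 0.0423 0.0939] yaw 9.9 F [-0.  -0.3 -0.5] open 0.3
hatch [-41.9   2.7]
```

View pics/scene9c.png

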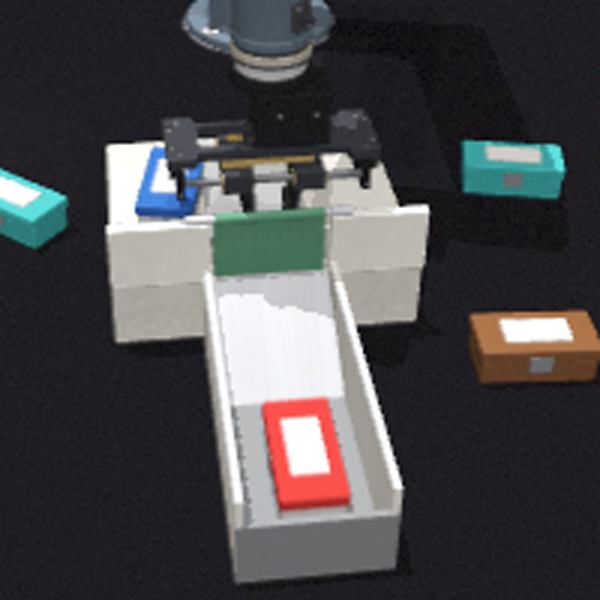

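The red carrier is in the tray at (305,455) and the flap looks shut. I draw the hand back and then up.

Emit:
jog_arm(rows=[{"dp": [-15,0,0],"turn": [0,0,0],"grip": 0.3},{"dp": [-40,0,0],"turn": [0,0,0],"grip": 0.3},{"dp": [-70,0,0],"turn": [0,0,0],"grip": 0.3},{"dp": [-100,0,0],"turn": [0,0,0],"grip": 0.3},{"dp": [-130,0,-10],"turn": [0,0,0],"grip": 0.3},{"dp": [-155,0,-40],"turn": [0,0,0],"grip": 0.3},{"dp": [-170,0,-75],"turn": [0,0,0],"grip": 0.3},{"dp": [-180,0,-105],"turn": [0,0,0],"grip": 0.3},{"dp": [-185,0,-120],"turn": [0,0,0],"grip": 0.3},{"dp": [-185,0,-120],"turn": [0,0,0],"grip": 0.3}])

```text
time_s: 11.15
position: [0.46, 0.0102, 0.2162]
tcp_rot: [[0.985, 0.172, 0.005], [0.172, -0.985, -0.001], [0.005, 0.002, -1.0]]
force: [-0.5, 0.1, -1.2]
opening: 0.298
```

```bash
python3 - <<'E'
from m import *
import g
cap('scene','scene10');cap('top','top10')
P,us,vs=lid('scene10','blue',(225,180,290,235));zt,ce,s,a=rect(P);print('blue',g.hatch(np.array(ce)/1000),zt,s,a)
for t,b in(('scene10',(260,250,340,340)),('top10',(235,75,300,165))):
    P,us,vs=lid(t,'red',b);P=P[(P[:,2]<.1)&(P[:,2]>0)];zt,ce,s,a=rect(P);print(t,'red',g.hatch(np.array(ce)/1000),zt,s,a)
# flap plane in scene
def flap(t):
    P,us,vs=lid(t,'green',(262,210,318,250)); P=P[(P[:,2]>.07)&(P[:,2]<.15)]
    H=np.array([g.hatch(q) for q in P]); k=(abs(H[:,0])<60); 
    if k.sum()>20: f=np.polyfit(P[k,2]*1000,H[k,0],1); print(t,'flap n',k.sum(),'angle deg',np.degrees(np.arctan(-f[0])).round(1),'z',P[k,2].min(),P[k,2].max(),'x',np.median(H[k,0]))
z=np.load('scene0.npz')
print(cv2.cvtColor(z['p'][230:231,290:291],cv2.COLOR_RGB2HSV))
for t in('scene0','scene8','scene10'):
    z=np.load(t+'.npz')
    us,vs=[q.ravel() for q in np.meshgrid(np.arange(274,308),np.arange(224,240))]
    P=world(z['d'],z,us,vs);H=np.array([g.hatch(q) for q in P]);f=np.polyfit(P[:,2]*1000,H[:,0],1);print(t,'flap deg',np.degrees(np.arctan(-f[0])).round(1),'x med',np.median(H[:,0]))
p=cv2.imread('pics/scene10.png')[150:350,200:400]; cv2.imwrite('pics/scene10c.png',cv2.resize(p,None,fx=3,fy=3,interpolation=cv2.INTER_CUBIC))
E
```

```text
t 11.15 pos [0.46   0.0102 0.2162] yaw 9.88 F [-0.5  0.1 -1.2] open 0.3
hatch [-227.     2.7]
blue [-110.5  -82.4] 0.10971510848026123 (55.295162200927734, 112.07042694091797) 89.03268432617188
scene10 red [212.3   3.2] 0.04614837823619161 (109.70096588134766, 54.71589660644531) 10.117427825927734
top10 red [208.9   4.3] 0.04650079106805949 (111.2876205444336, 55.155948638916016) 10.442343711853027
[[[74 98 99]]]
scene0 flap deg -50.5 x med 4.7
scene8 flap deg -51.5 x med 31.5
scene10 flap deg -50.5 x med 4.75
```

View pics/scene10c.png

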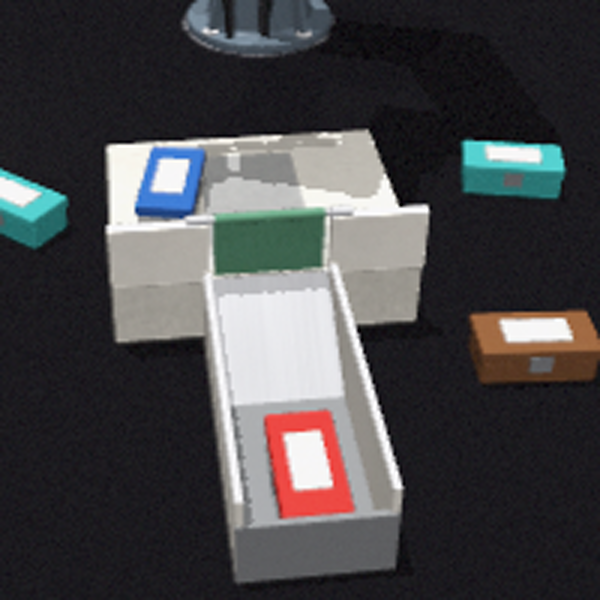

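View pics/top10.png

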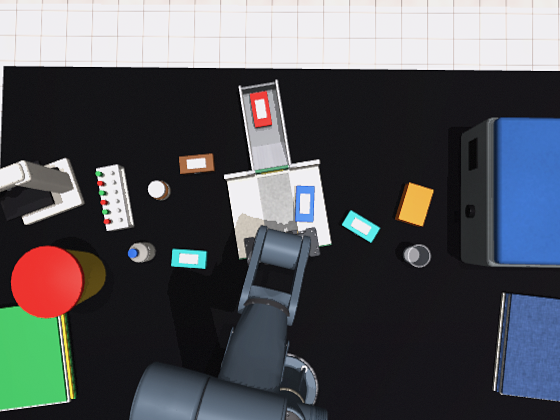

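Red lies flat in the tray (lid at z 0.046, as expected for floor plus 40 mm), and blue and the bench items are unmoved. The flap's depth matches the starting picture. One hold to settle, then hand in.

Emit:
jog_arm(rows=[{"dp": [0,0,-5],"turn": [0,0,0],"grip": 0.3},{"dp": [0,0,-5],"turn": [0,0,0],"grip": 0.3},{"dp": [0,0,-5],"turn": [0,0,0],"grip": 0.3},{"dp": [0,0,-5],"turn": [0,0,0],"grip": 0.3},{"dp": [0,0,-5],"turn": [0,0,0],"grip": 0.3},{"dp": [0,0,-5],"turn": [0,0,0],"grip": 0.3},{"dp": [0,0,-5],"turn": [0,0,0],"grip": 0.3},{"dp": [0,0,-5],"turn": [0,0,0],"grip": 0.3}])

```text
time_s: 12.05
position: [0.4595, 0.0105, 0.2189]
tcp_rot: [[0.985, 0.172, 0.0], [0.172, -0.985, -0.0], [0.0, 0.0, -1.0]]
force: [0.7, -0.4, -0.4]
opening: 0.302
```

```bash
python3 - <<'E'
from m import *
import g
cap('scene','scene11')
P,us,vs=lid('scene11','red',(260,250,340,340));P=P[(P[:,2]<.1)&(P[:,2]>0)];zt,ce,s,a=rect(P);print('red',g.hatch(np.array(ce)/1000),zt)
a=np.load('scene0.npz')['d'][222:240,274:308];b=np.load('scene11.npz')['d'][222:240,274:308];print('flap depth diff mm',1000*np.median(b-a))
print(bot.hand_in())
E
```

```text
t 12.05 pos [0.4595 0.0105 0.2189] yaw 9.89 F [ 0.7 -0.4 -0.4] open 0.3
hatch [-227.5    3. ]
red [212.2   3.3] 0.04611096401245973
flap depth diff mm 0.02270937
the job is handed in; nothing more can be done
None
```

The red-lidded carrier is in the tray, the flap is shut, and I handed the job in at about 12 s of the 51 s allowed. I pushed the carrier sideways with two fingertips until it was square in front of the doorway. Then I pushed it end first through the flap without lifting it, and drew the hand back and up.

**Last checks:**
- **Red carrier:** it lies flat and at rest in the tray at hatch (212, 3) mm, with its lid at z = 0.046 m.
- **Flap:** its depth differs from the starting picture by 0.02 mm, so it has swung back to where it hung shut. A direct fit of the flap's angle gave about -50° for every picture, including the first, so I disregarded it.
- **Blue carrier and bench items:** the blue carrier stayed within the measurement scatter of about 3 mm. The bench items look unmoved in the top picture; I did not measure them.
- **Forces:** every wrist-force reading I took, at the end of each move, stayed below about 2 N.

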